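Pack the sampling caddy

ROBOT

A 6-joint arm with a two-finger parallel gripper is mounted at the origin on the work surface; the furniture and walls round the work are solid. World frame = base frame: x ahead of the robot, y to its left, z up, the work surface at z = 0. Lengths are in m, angles in rad, forces in N, time in s.
With the tool pointing down it reaches from about 0.375 to 0.9 m from the base axis. Payload 3.1 kg.
Tool frame: the origin (TCP) lies at the centre of the arm's flange, where the gripper is bolted on; the fingertips stand 173 mm ahead of it and the grasp point (between the pads) lies 155 mm ahead of it (tip_extent is the distance from the TCP to the fingertips, in m); z points along the fingers, y is the direction in which the jaws open and shut (so a half turn about z gives the same grasp; the last joint's range is limited). The gripper opens to 85 mm and grips with 20 to 120 N. Pads are 22 mm wide; open, the fingers measure 114 mm over their backs; the gripper's body (76 mm by 85 mm) begins 54 mm behind the grasp point. The pads swing forward as they close: fully open they stand 13 mm farther back than shut.
Start: joints at [1.073, 0.527, 1.433, -0, 1.181, -0.178], TCP at [0.196, 0.593, 0.405] pointing down, gripper open.
Joint ranges: [-3.08, 3.08], [-0.75, 2.2], [0.22, 2.44], [-1.43, 4.57], [0, 2.65], [-2.85, 2.85]. Speed limits (rad/s): [2.79, 2.79, 3.14, 3.14, 3.14, 3.14].

INTERFACE

Orientations are given as a unit quaternion [x, y, z, w].
In Python, from station import sense, snapshot, sign_off, tip_extent gives the robot as it stands. The module is installed in compiled form; this text tells all that it offers.
- The arm moves only by the tool servo_tool, never from a script. Its argument "rows" is a list of rows, each a list of 3 entries, a list of its own where there are three numbers: the shift along the tool's x, y, z in mm, then the turn about the tool's z in degrees, then the opening, from -1 (shut) to 1 (fully open), so that 0 is half open. A call has 1 to 8 rows; each row is the pose to reach, as a shift and turn from the pose measured when the call began, along the tool's axes at that moment; what a row does not reach only later rows make up. A row lasts 1/10 s, in which the tool goes at most 50 mm and 8.59 degrees, less where a joint would pass 70% of its speed; a pose out of reach is approached as far as the arm can. A call with a gripper value outside its range is refused whole. The fingers move at their own pace and stop on an object; "force" is the grip in N (left out, the last holds). Time passes only in rows, so rows that repeat a pose let the fingers close. It gives the time, the measured TCP pose, the force and the opening at its end, in the units of the state.
- sense(): the state, without advancing time (a new reading comes with each control period).
- snapshot(name): name is "scene" or "top"; returns a dict with "image" (400x640x3 uint8, blue, green, red), "z_map" (400x640 float32, m along the optical axis (not along the pixel's ray), 0 where there is no reading), "vertical_fov" (degrees; the focal length in pixels is half the picture's height over the tangent of half this angle, whatever the lens; pixels are square), "cx", "cy" (the principal point, pixels), "cam_to_world" (4x4, takes a point from camera to world coordinates). Camera axes: x right, y down, z forward; pixel columns grow to the right and rows downward; lengths in m; the calibration is good to about 2 mm. A picture is of the moment at which its call begins.
- sign_off(): hands the job in, once; it reports no verdict.
The state is a dict: "t": time; "q": joint angles; "qd": joint speeds; "tau": joint torques, N m; "tcp_pos": TCP position; "tool_rot": TCP orientation; "force": force on the tool from outside, world axes, zero at the start; "ft_torque": the same for the moment, N m; "finger_gap": opening from 0.0 (shut) to 1.0 (fully open).
Only numpy, scipy, OpenCV 4.12 (cv2) and the standard library are available. Lean on these libraries where they do the work, as an engineer would, in place of code of your own. Each camera call takes 0.05 s, during which the arm holds its last target. There are 200 camera calls.

TASK

Pack the sampling caddy: stand the small screw-cap vial in the smallest well, the taller clear screw-cap bottle in the middle-sized well and the conical flask in the largest well, each upright and right down on the well's floor, and lay the thick marker along the pen rest, down between the prongs of both forks and about centred. The slim ball pen and the long-necked stoppered flask are not part of the kit: leave them where they are.

Things in the scene. Friction and masses are not known exactly. Their poses are not given: they have to be found in the camera images.
- vial_mid (a point): The vial: small screw-cap bottle with white cap, greenish contents, 31 mm in diameter, 114 mm tall, about 50 g, stands upright. Origin half-way up its axis, z up when it stands. Straight screw cap 23 mm across and 22 mm tall, its middle 46 mm above the origin: grasp by the cap. Goes in the smallest well.
- bottle_mid (a point): The bottle: clear slim screw-cap bottle with white cap, like the vial but bigger: 45 mm in diameter, 176 mm tall, about 90 g, stands upright. Origin half-way up its axis, z up when it stands. Straight screw cap 28 mm across and 28 mm tall, its middle 74 mm above the origin: grasp by the cap. Goes in the middle-sized well.
- flask_mid (a point): The conical flask: clear glass, open, 55 mm in diameter at the foot, 158 mm tall, about 80 g, tapering to a straight neck 28 mm wide that runs from 33 mm above the origin to the mouth 79 mm above it. Origin half-way up its axis, z up when it stands. Grasp by the neck, about 56 mm above the origin. Goes in the largest well.
- marker_mid (a point): The marker: thick pen lying flat, white barrel with black cap and end, 17 mm wide, 18 mm high, 136 mm long, 16 g; does not roll. Origin at its middle, 9 mm above what it lies on; y along its length, z up. Goes on the pen rest, either way round.
- ball_pen_mid (a point): Ball pen lying flat, thinner than the marker: 10 mm wide, 11 mm high, 142 mm long, blue ends. Origin at its middle, y along its length. Not part of the kit, to be left alone.
- stoppered_flask_mid (a point): Small volumetric flask standing upright: round foot 37 mm across and 22 mm high, very long thin neck 14 mm across with stopper, 188 mm tall. Origin half-way up its axis, z up when it stands. Not part of the kit, to be left alone.
- well_small: Grey plastic block 80 x 80 x 22 mm, fixed in a low aluminium tray (the caddy, 176 x 264 mm, walls 14 mm high), with a round blind well 43 mm wide in its middle. Origin at the underside's centre, 3 mm above the worktop; well floor 5 mm, rim 22 mm above the origin; z up, y along the row of three blocks (84 mm apart, any order), -x towards the pen rest. For the vial.
- well_medium: Grey plastic block 80 x 80 x 22 mm, fixed in a low aluminium tray (the caddy, 176 x 264 mm, walls 14 mm high), with a round blind well 58 mm wide in its middle. Origin at the underside's centre, 3 mm above the worktop; well floor 5 mm, rim 22 mm above the origin; z up, y along the row of three blocks (84 mm apart, any order), -x towards the pen rest. For the bottle.
- well_large: Grey plastic block 80 x 80 x 22 mm, fixed in a low aluminium tray (the caddy, 176 x 264 mm, walls 14 mm high), with a round blind well 68 mm wide in its middle. Origin at the underside's centre, 3 mm above the worktop; well floor 5 mm, rim 22 mm above the origin; z up, y along the row of three blocks (84 mm apart, any order), -x towards the pen rest. For the conical flask.
- pen_rest: Pen rest fixed in the same tray, parallel to the row of wells, 93 mm off: base 54 x 150 x 4 mm with two forks at y = -40 and +40 mm, 12 mm thick; flat seats 15 mm above the origin, between prongs 32 mm apart that rise to 29 mm; only the base between the forks. Origin at the underside's centre, 3 mm above the worktop; y along the pen's length, z up, +x towards the wells.
Things that resemble listed ones, but are neither listed nor needed, are in the scene too. What is shaped like the part that bears flask_mid but black, brown or green is not meant.

How it is judged:
By the outcome, as a careful person would: the job done as asked, in the order asked, and still so for the second after the job is handed in, with the robot touching nothing.
It also fails if it takes over 128 s, if anything falls off the work surface, if the arm or the gripper's body presses on something with over 40 N, if the wrist force passes 120 N, or if a joint passes its speed limit or range.

## Working session

There is one attempt and no reset: what is moved stays moved. The work goes in short steps, Python scripts to look and compute and a tool call to move; the robot and the scene stay as the last step left them, time stands still between calls to the robot, and variables do not carry over. Pictures are saved under pics/ and viewed, about 12 in all and at most 16, crops included, and the job is handed in when it is done.

Besides the shell and the picture viewer there is one more tool, called after "Emit:" by a JSON object that holds its "name" and its "arguments". servo_tool: Moves the arm, as the interface text tells. Its arguments: {"type":"object","properties":{"rows":{"type":"array"},"force":{"type":"number"}},"required":["rows"]}

```bash
mkdir -p pics
cat > h.py <<'E'
import numpy as np, cv2
from station import sense, snapshot
def snap(n):
    s=snapshot(n); s['f']=200/np.tan(np.radians(s['vertical_fov']/2)); return s
def pts(s):
    z=s['z_map']; v,u=np.mgrid[0:z.shape[0],0:z.shape[1]]
    c=np.stack([(u-s['cx'])/s['f']*z,(v-s['cy'])/s['f']*z,z,np.ones_like(z)],-1)
    return (c@np.array(s['cam_to_world']).T)[...,:3]
def ray(s,u,v,h):
    T=np.array(s['cam_to_world']); d=T[:3,:3]@[(u-s['cx'])/s['f'],(v-s['cy'])/s['f'],1]; o=T[:3,3]
    return o+d*(h-o[2])/d[2]
E
python3 - <<'E'
from h import *
import pickle
for n in('scene','top'):
    s=snap(n); cv2.imwrite(f'pics/{n}0.png',s['image']); pickle.dump(s,open(n+'0.pkl','wb'))
    print(n,s['vertical_fov'],s['cx'],s['cy'],np.round(s['cam_to_world'],3).tolist())
print(sense())
E
```

```text
scene 54.88775695892294 322.70476855059565 199.693467932036 [[0.755, 0.578, -0.311, 0.846], [0.656, -0.653, 0.378, -0.265], [0.015, -0.489, -0.872, 0.92], [0.0, 0.0, 0.0, 1.0]]
top 44.26510253852222 316.28703542134537 196.74514544715663 [[-0.014, -0.998, 0.069, 0.487], [-1.0, 0.014, -0.0, 0.118], [-0.001, -0.069, -0.998, 1.247], [0.0, 0.0, 0.0, 1.0]]
{'t': 0.1, 'q': array([ 1.07349097e+00,  5.28363865e-01,  1.43379569e+00,  3.01086622e-05,
        1.18139298e+00, -1.78541345e-01]), 'qd': array([ 1.94859994e-05, -6.84710418e-04, -4.58736184e-03, -1.46859180e-05,
       -3.51699539e-04, -9.21574907e-04]), 'tau': array([-1.16526833e-03, -4.43307030e+01, -1.78586876e+01, -3.11346557e-04,
        3.99330806e-03, -2.75131572e-05]), 'tcp_pos': array([0.19571035, 0.593234  , 0.40383003]), 'tool_rot': array([ 1.58713657e-01,  9.87324169e-01, -9.19903584e-04, -3.38012272e-04]), 'force': array([ 0.50944913, -0.43343092,  0.00893705]), 'ft_torque': array([ 0.08674677,  0.00731693, -0.05571715]), 'finger_gap': 1.003745484663921}
```

View pics/scene0.png

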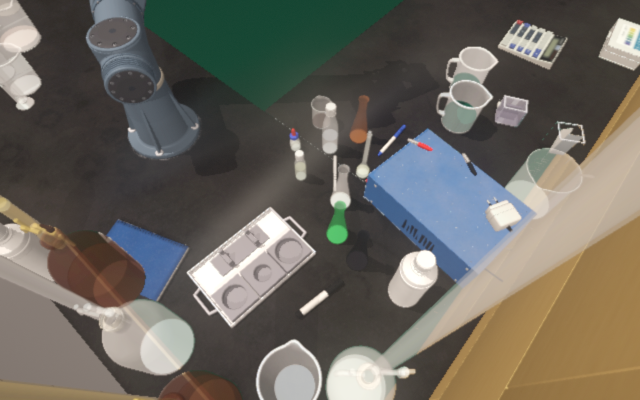

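View pics/top0.png

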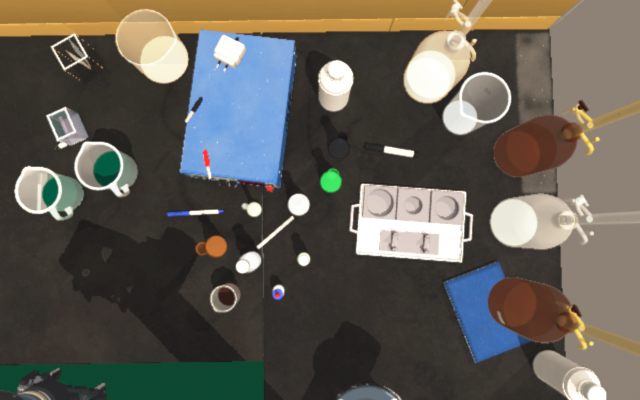

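Run:
```python
from h import *
import pickle
t=pickle.load(open('top0.pkl','rb'));s=pickle.load(open('scene0.pkl','rb'))
cv2.imwrite('pics/c1.png',cv2.resize(t['image'][130:310,230:480],None,fx=3.2,fy=3.2,interpolation=cv2.INTER_CUBIC))
cv2.imwrite('pics/c2.png',cv2.resize(s['image'][85:335,185:435],None,fx=2.4,fy=2.4,interpolation=cv2.INTER_CUBIC))
P=pts(t)
for n,(u,v) in dict(vial=(304,259),bottle=(243,266),flask=(299,204),stop=(248,207),marker=(400,152),redpen=(207,160),green=(331,181),black=(339,147),brown=(205,248),oth=(278,292),w1=(380,201),w2=(413,205),w3=(446,208)).items():
    print(n,P[v,u].round(3),ray(t,u,v,0).round(3))
```

```text
vial [0.422 0.148 0.113] [0.416 0.151 0.   ]
bottle [0.413 0.278 0.177] [0.401 0.305 0.   ]
flask [0.547 0.157 0.148] [0.555 0.162 0.   ]
stop [0.541 0.269 0.16 ] [0.549 0.292 0.   ]
marker [ 0.683 -0.096  0.012] [ 0.685 -0.098  0.   ]
redpen [0.651 0.366 0.134] [0.671 0.396 0.   ]
green [0.601 0.083 0.112] [0.612 0.08  0.   ]
black [0.682 0.063 0.101] [0.7   0.058 0.   ]
brown [0.448 0.396 0.022] [0.447 0.401 0.   ]
oth [0.343 0.212 0.067] [0.335 0.217 0.   ]
w1 [ 0.559 -0.042  0.011] [ 0.56  -0.044  0.   ]
w2 [ 0.548 -0.126  0.007] [ 0.548 -0.127  0.   ]
w3 [ 0.539 -0.208  0.01 ] [ 0.54  -0.211  0.   ]
```

View pics/c1.png

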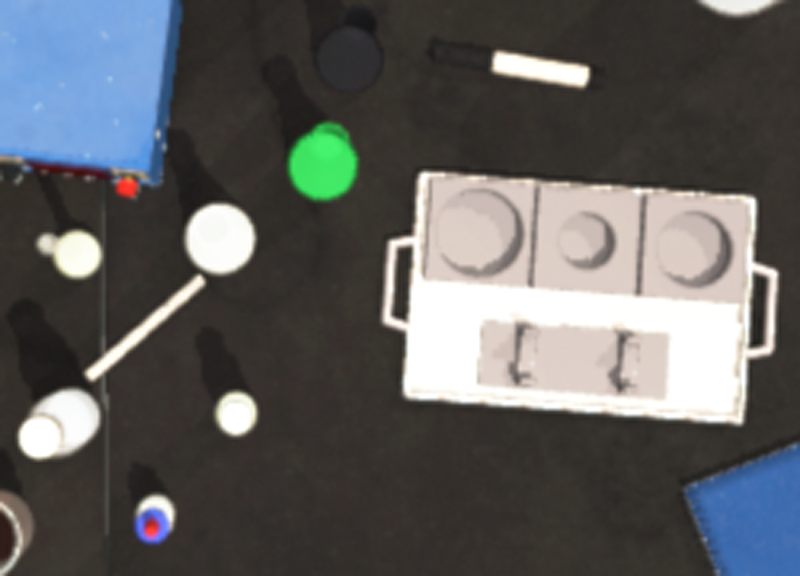

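View pics/c2.png

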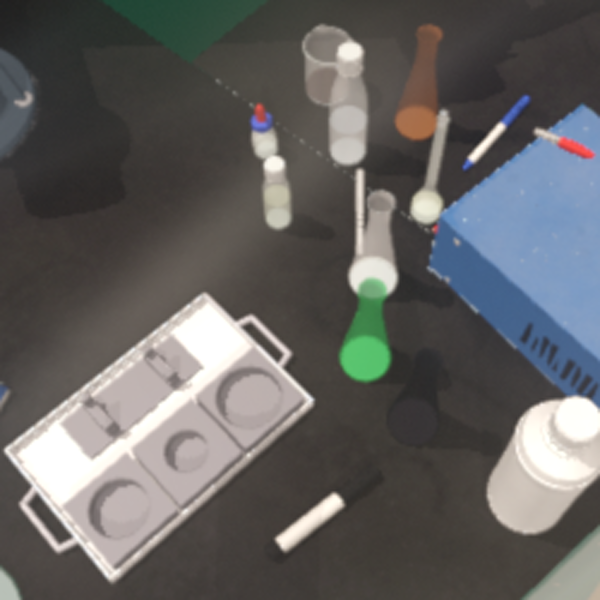

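```bash
cat > m.py <<'E'
from h import *
import pickle
from scipy.spatial import cKDTree
S={n:pickle.load(open(n+'0.pkl','rb')) for n in('top','scene')}
for n,s in S.items():
    P=pts(s).reshape(-1,3); P=P[s['z_map'].ravel()>0]
    print(n)
    def sel(name,c,r,z0,z1):
        m=(np.hypot(*(P[:,:2]-c).T)<r)&(P[:,2]>z0)&(P[:,2]<z1); Q=P[m]
        if len(Q)<3: print(name,len(Q)); return
        (e,w,a)=cv2.minAreaRect(Q[:,:2].astype(np.float32))
        (c2,r2)=cv2.minEnclosingCircle(Q[:,:2].astype(np.float32))
        print(name,len(Q),'med',np.median(Q,0).round(4),'rect',np.round(e,4),np.round(w,4),round(a,1),'circ',np.round(c2,4),round(r2,4),'zmax',Q[:,2].max().round(3))
    sel('vialtop',(.422,.148),.035,.108,.125)
    sel('bottop',(.413,.278),.04,.168,.19)
    sel('flask>.12',(.547,.157),.04,.12,.17)
    sel('flask foot',(.547,.157),.05,.006,.05)
    sel('marker',(.69,-.075),.1,.010,.03)
    sel('blocks',(.548,-.126),.16,.021,.0275)
    sel('forks',(.46,-.12),.07,.026,.036)
    sel('stop',(.541,.269),.04,.12,.2)
    # image-based caps / well rims
t=S['top'];g=cv2.cvtColor(t['image'],cv2.COLOR_BGR2HSV)
def blob(name,u,v,r,h,lo,hi):
    m=cv2.inRange(g,lo,hi); k=np.zeros_like(m); cv2.circle(k,(u,v),r,255,-1); m&=k
    cs,_=cv2.findContours(m,cv2.RETR_EXTERNAL,cv2.CHAIN_APPROX_NONE); c=max(cs,key=cv2.contourArea)
    e,w,a=cv2.minAreaRect(c); print(name,np.round(e,1),np.round(w,1),round(a,1),'->',ray(t,*e,h).round(4))
blob('vial',304,259,14,.114,(0,0,170),(180,80,255))
blob('bottlecap',243,266,9,.176,(0,0,200),(180,60,255))
blob('flask',299,204,18,.005,(0,0,150),(180,80,255))
blob('tray',412,225,90,.014,(0,0,110),(180,90,255))
blob('markerwhite',400,152,25,.018,(0,0,150),(180,80,255))
for n,p in dict(mkL=(365,146),mkR=(418,153)).items(): print(n,ray(t,*p,.014))
for n,p in dict(L=(479.,233),S=(586,240.5),M=(693,250)).items(): print(n,ray(t,230+p[0]/3.2,130+p[1]/3.2,.025).round(4))
E
python3 m.py
```

```text
top
vialtop 72 med [0.4203 0.1504 0.1132] rect [0.4206 0.15  ] [0.0194 0.0211] 44.2 circ [0.4211 0.1499] 0.011 zmax 0.117
bottop 132 med [0.4127 0.2809 0.1746] rect [0.4125 0.281 ] [0.0265 0.0261] 88.1 circ [0.413  0.2806] 0.0142 zmax 0.179
flask>.12 76 med [0.5562 0.1654 0.1546] rect [0.5554 0.1632] [0.0266 0.027 ] 89.1 circ [0.555  0.1631] 0.0141 zmax 0.16
flask foot 159 med [0.546  0.1594 0.0227] rect [0.5534 0.1631] [0.0529 0.0835] 89.1 circ [0.5535 0.1695] 0.0464 zmax 0.049
marker 352 med [ 0.6873 -0.0713  0.0145] rect [ 0.6444 -0.0667] [0.1353 0.1066] 79.4 circ [ 0.6613 -0.0693] 0.0749 zmax 0.026
blocks 1596 med [ 0.5456 -0.1366  0.0241] rect [ 0.5451 -0.1203] [0.2444 0.2165] 47.7 circ [ 0.5592 -0.1249] 0.1329 zmax 0.027
forks 89 med [ 0.4808 -0.1384  0.0284] rect [ 0.4801 -0.1208] [0.0967 0.0954] 82.4 circ [ 0.4717 -0.1198] 0.0623 zmax 0.035
stop 49 med [0.5426 0.272  0.1727] rect [0.5436 0.2744] [0.0127 0.0117] 89.6 circ [0.5439 0.2747] 0.007 zmax 0.188
scene
vialtop 54 med [0.4217 0.1478 0.1133] rect [0.4221 0.1482] [0.0195 0.0192] 83.3 circ [0.4218 0.1481] 0.0111 zmax 0.117
[... 647 characters left out ...]
.0274] rect [ 0.4802 -0.1209] [0.0942 0.0983] 82.1 circ [ 0.4719 -0.1201] 0.0622 zmax 0.034
stop 87 med [0.5456 0.2701 0.1573] rect [0.5457 0.2737] [0.0148 0.01  ] 67.3 circ [0.5443 0.2724] 0.0063 zmax 0.188
vial [303.5 259. ] [12. 11.] 90.0 -> [0.4225 0.1492 0.114 ]
bottlecap [243.4 264.7] [14.9 16.1] 71.6 -> [0.4155 0.2777 0.176 ]
flask [298.5 204.5] [21. 21.] 90.0 -> [0.5534 0.1633 0.005 ]
tray [411.  222.5] [123.3  71.5] 4.5 -> [ 0.504  -0.1182  0.014 ]
markerwhite [398.4 151.3] [29.9  6.9] 9.9 -> [ 0.6835 -0.0906  0.018 ]
mkL [ 0.69882749 -0.0070064   0.014     ]
mkR [ 0.67912097 -0.14060899  0.014     ]
L [ 0.5537 -0.0395  0.025 ]
S [ 0.5468 -0.1225  0.025 ]
M [ 0.5382 -0.2054  0.025 ]
```

```bash
cat > d.py <<'E'
from h import *
from scipy.spatial.transform import Rotation as R
import sys
s=sense(); r=R.from_quat(s['tool_rot'])
print('t',round(s['t'],2),'tcp',s['tcp_pos'].round(4),'F',s['force'].round(1),'gap',round(s['finger_gap'],3),'q',s['q'].round(2),'tooly deg',np.degrees(np.arctan2(*r.apply([0,1,0])[1::-1])).round(1),'tz',r.apply([0,0,1]).round(3))
for a in sys.argv[1:]:
    print(a,(r.inv().apply(np.array(eval(a))-s['tcp_pos'])*1000).round(1))
E
cat > m2.py <<'E'
from h import *
import pickle
for n in('top','scene'):
    s=pickle.load(open(n+'0.pkl','rb')); P=pts(s)
    def comp(z0,z1,c,bx):
        m=((P[...,2]>z0)&(P[...,2]<z1)&(abs(P[...,0]-c[0])<bx[0])&(abs(P[...,1]-c[1])<bx[1])&(s['z_map']>0)).astype(np.uint8)
        k,l,st,_=cv2.connectedComponentsWithStats(m,connectivity=8); i=1+st[1:,4].argmax(); Q=P[l==i]
        e,w,a=cv2.minAreaRect(Q[:,:2].astype(np.float32)); return len(Q),np.round(e,4),np.round(w,4),round(a,1)
    print(n,'marker',comp(.006,.03,(.69,-.075),(.035,.09)))
    print(n,'blocks',comp(.021,.028,(.548,-.124),(.065,.14)))
    print(n,'restbase',comp(.004,.0105,(.455,-.12),(.05,.1)))
E
python3 m2.py; python3 d.py "(.4215,.149,.404)" "(.4215,.149,.258)"
```

```text
top marker (343, array([ 0.6891, -0.0747]), array([0.1358, 0.0173]), 80.0)
top blocks (673, array([ 0.5481, -0.1228]), array([0.0814, 0.0799]), 84.7)
top restbase (886, array([ 0.453 , -0.1201]), array([0.1781, 0.0686]), 82.1)
scene marker (402, array([ 0.6895, -0.0759]), array([0.1364, 0.0169]), 79.7)
scene blocks (1259, array([ 0.5516, -0.0823]), array([0.1639, 0.0817]), 85.0)
scene restbase (1228, array([ 0.4572, -0.126 ]), array([0.1851, 0.0826]), 85.7)
t 0.1 tcp [0.1957 0.5932 0.4038] F [ 0.5 -0.4  0. ] gap 1.004 q [ 1.07  0.53  1.43  0.    1.18 -0.18] tooly deg 71.7 tz [-0.001 -0.002 -1.   ]
(.4215,.149,.404) [-353.6 -351.1    0.4]
(.4215,.149,.258) [-353.7 -350.8  146.4]
```

Emit:
{"name": "servo_tool", "arguments": {"rows": [[[-40,-40,0],0,0.5],[[-80,-80,0],0,0.5],[[-120,-120,0],0,0.5],[[-160,-160,0],0,0.5],[[-200,-200,0],0,0.5],[[-235,-235,0],0,0.5],[[-270,-270,0],0,0.5],[[-300,-300,0],0,0.5]], "force": 40}}

```text
t: 0.9
tcp_pos: [0.3759, 0.2343, 0.4042]
tool_rot: [0.159, 0.987, -0.001, -0.0]
force: [0.9, 1.1, 0.7]
finger_gap: 0.754
```

```bash
python3 d.py "(.4215,.149,.404)" "(.4215,.149,.258)"
```

```text
t 0.9 tcp [0.3759 0.2343 0.4042] F [0.9 1.1 0.7] gap 0.754 q [ 0.3   0.28  1.87 -0.    0.99 -0.95] tooly deg 71.8 tz [-0.001 -0.002 -1.   ]
(.4215,.149,.404) [-70.  -66.7   0.3]
(.4215,.149,.258) [-70.1 -66.5 146.3]
```

Emit:
{"name": "servo_tool", "arguments": {"rows": [[[-35,-33,0],0,0.4],[[-70,-66.6,0],0,0.4],[[-70,-66.6,20],0,0.4],[[-70,-66.6,50],0,0.4],[[-70,-66.6,80],0,0.4],[[-70,-66.6,100],0,0.4],[[-70,-66.6,100],0,0.4],[[-70,-66.6,100],0,0.4]]}}

```text
t: 1.7
tcp_pos: [0.4215, 0.149, 0.3043]
tool_rot: [0.159, 0.987, -0.001, -0.001]
force: [-0.2, 0.9, 0.1]
finger_gap: 0.701
```

```bash
python3 d.py "(.4215,.149,.258)"
python3 - <<'E'
from h import *
s=snap('scene'); cv2.imwrite('pics/s1.png',cv2.resize(s['image'][60:260,200:440],None,fx=3,fy=3))
E
```

```text
t 1.7 tcp [0.4215 0.149  0.3043] F [-0.2  0.9  0.1] gap 0.701 q [ 0.09  0.47  1.97 -0.    0.71 -1.16] tooly deg 71.8 tz [-0.002 -0.002 -1.   ]
(.4215,.149,.258) [-0.   0.1 46.3]
```

View pics/s1.png

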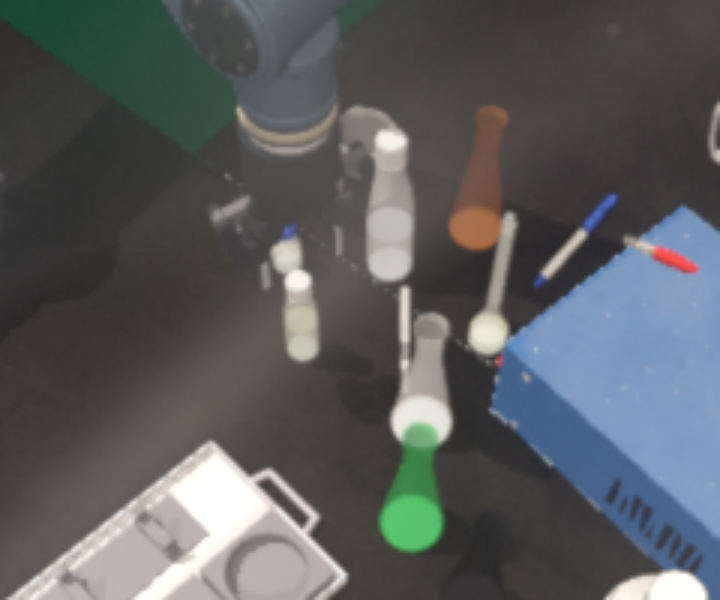

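Emit:
{"name": "servo_tool", "arguments": {"rows": [[[0,0,25],0,0.4],[[0,0,46],0,0.4],[[0,0,46],0,0.4],[[0,0,46],0,-0.6],[[0,0,46],0,-0.8],[[0,0,46],0,-0.8],[[0,0,46],0,-0.8],[[0,0,46],0,-0.8]], "force": 40}}

```text
t: 2.55
tcp_pos: [0.4224, 0.1491, 0.2602]
tool_rot: [0.159, 0.987, -0.0, 0.002]
force: [0.4, 0.9, 7.0]
finger_gap: 0.251
```

Emit:
{"name": "servo_tool", "arguments": {"rows": [[[0,0,0],0,-0.8],[[0,0,0],0,-0.8],[[0,0,0],0,-0.8],[[0,0,-15],0,-0.8],[[0,0,-40],0,-0.8],[[0,0,-60],0,-0.8],[[0,0,-60],0,-0.8],[[0,0,-60],0,-0.8]]}}

```text
t: 3.35
tcp_pos: [0.422, 0.1492, 0.3202]
tool_rot: [0.158, 0.987, -0.0, 0.002]
force: [-0.1, -0.4, -0.9]
finger_gap: 0.252
```

```bash
python3 d.py "(.548,-.1232,.318)" "(.548,-.1232,.266)"
```

```text
t 3.35 tcp [0.422  0.1492 0.3202] F [-0.1 -0.4 -0.9] gap 0.252 q [ 0.09  0.44  1.95 -0.    0.75 -1.16] tooly deg 71.8 tz [ 0.004 -0.001 -1.   ]
(.548,-.1232,.318) [-204.9 -219.3    3. ]
(.548,-.1232,.266) [-204.8 -219.3   55. ]
```

Emit:
{"name": "servo_tool", "arguments": {"rows": [[[-30,-32,0],0,-0.8],[[-60,-64,0],0,-0.8],[[-90,-96,0],0,-0.8],[[-120,-128,0],0,-0.8],[[-150,-160,0],0,-0.8],[[-180,-192,0],0,-0.8],[[-205,-219,0],0,-0.8],[[-205,-219,0],0,-0.8]]}}

```text
t: 4.15
tcp_pos: [0.5502, -0.1277, 0.3196]
tool_rot: [0.161, 0.987, -0.001, 0.003]
force: [0.8, -0.6, -0.7]
finger_gap: 0.249
```

```bash
python3 d.py "(.548,-.1232,.268)"
python3 - <<'E'
from h import *
import pickle
for n in ('scene','top'):
    s=snap(n); pickle.dump(s,open(n+'1.pkl','wb'))
    cv2.imwrite(f'pics/{n}2.png',cv2.resize(s['image'][180:340,180:340] if n=='scene' else s['image'][150:290,340:490],None,fx=3.5,fy=3.5))
E
```

```text
t 4.15 tcp [ 0.5502 -0.1277  0.3196] F [ 0.8 -0.6 -0.7] gap 0.249 q [-0.43  0.56  1.67 -0.    0.91 -1.67] tooly deg 71.5 tz [ 0.006 -0.003 -1.   ]
(.548,-.1232,.268) [ 3.9  3.6 51.6]
```

View pics/scene2.png

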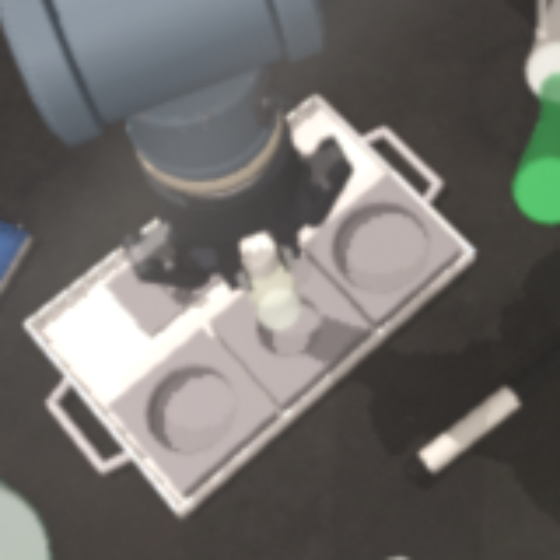

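Emit:
{"name": "servo_tool", "arguments": {"rows": [[[4,3.5,0],0,-0.8],[[4,3.5,10],0,-0.8],[[4,3.5,20],0,-0.8],[[4,3.5,28],0,-0.8],[[4,3.5,34],0,-0.8],[[4,3.5,40],0,-0.8],[[4,3.5,40],0,-0.8],[[4,3.5,40],0,-0.8]]}}

```text
t: 5.05
tcp_pos: [0.5475, -0.1199, 0.2827]
tool_rot: [0.16, 0.987, -0.001, 0.005]
force: [0.7, 0.8, 17.3]
finger_gap: 0.252
```

```bash
python3 d.py "(.548,-.1232,.268)"
```

```text
t 5.05 tcp [ 0.5475 -0.1199  0.2827] F [ 0.7  0.8 17.3] gap 0.252 q [-0.42  0.61  1.7   0.    0.81 -1.67] tooly deg 71.6 tz [ 0.01  -0.003 -1.   ]
(.548,-.1232,.268) [-1.4 -3.  14.7]
```

Emit:
{"name": "servo_tool", "arguments": {"rows": [[[-1.5,-3,-8],0,-0.8],[[-1.5,-3,-10],0,-0.8],[[-1.5,-3,-10],0,-0.8]]}}

```text
t: 5.35
tcp_pos: [0.5478, -0.1232, 0.2927]
tool_rot: [0.16, 0.987, -0.001, 0.005]
force: [0.6, -0.5, -0.5]
finger_gap: 0.251
```

```bash
python3 d.py "(.548,-.1232,.268)"
python3 - <<'E'
from h import *
import pickle
s=snap('scene'); pickle.dump(s,open('scene2.pkl','wb'))
cv2.imwrite('pics/s3.png',cv2.resize(s['image'][225:325,215:315],None,fx=6,fy=6,interpolation=cv2.INTER_CUBIC))
E
```

```text
t 5.35 tcp [ 0.5478 -0.1232  0.2927] F [ 0.6 -0.5 -0.5] gap 0.251 q [-0.42  0.6   1.7   0.    0.84 -1.67] tooly deg 71.6 tz [ 0.01  -0.003 -1.   ]
(.548,-.1232,.268) [ 0.1  0.  24.7]
```

View pics/s3.png

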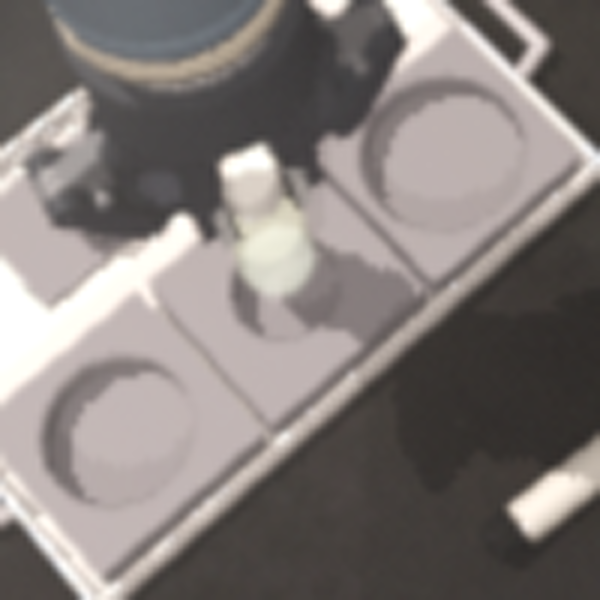

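Run:
```python
from h import *
import pickle
s=pickle.load(open('scene2.pkl','rb')); s0=pickle.load(open('scene0.pkl','rb'))
def proj(s,p):
    c=np.linalg.inv(np.array(s['cam_to_world']))@[*p,1]; return (c[0]/c[2]*s['f']+s['cx'],c[1]/c[2]*s['f']+s['cy'])
c=(np.array(proj(s,(.548,-.1232,.025)))-[215,225])*6
print('small well centre in crop',c, 'vial bottom at z.033',ray(s,215+278/6,225+258/6,.033),'TCP-based expect',(np.array(proj(s,(.548,-.1232,.033)))-[215,225])*6)
# well rims: points of depth at floor (z~.008) in scene & top, before
for n in('scene','top'):
    a=pickle.load(open(n+'0.pkl','rb')); P=pts(a)
    for nm,w in dict(S=(.548,-.1232),L=(.5553,-.0397),M=(.5405,-.2065)).items():
        d=np.hypot(P[...,0]-w[0],P[...,1]-w[1]); m=(d<.039)&(P[...,2]<.0215)&(P[...,2]>0.004)
        Q=P[m][:,:2].astype(np.float32); print(n,nm,len(Q),[np.round(x,4) for x in cv2.minEnclosingCircle(Q)],Q.mean(0).round(4))
P=pts(s); d=np.hypot(P[...,0]-.548,P[...,1]+.1232); m=(d<.04)&(P[...,2]>.035)&(P[...,2]<.115)
for z in np.arange(.035,.15,.01):
    k=(d<.05)&(abs(P[...,2]-z)<.005); 
    if k.sum()>3: print(round(z,3),k.sum(),P[k][:,:2].mean(0).round(4),P[k][:,:2].min(0).round(4),P[k][:,:2].max(0).round(4))
```

```text
small well centre in crop [283.38430071 280.60506419] vial bottom at z.033 [ 0.54236285 -0.11927979  0.033     ] TCP-based expect [280.92867743 274.05082879]
scene S 229 [array([ 0.5513, -0.1337]), np.float64(0.0325)] [ 0.5434 -0.1223]
scene L 537 [array([ 0.5558, -0.0421]), np.float64(0.0367)] [ 0.5515 -0.0374]
scene M 469 [array([ 0.543 , -0.2033]), np.float64(0.0366)] [ 0.5363 -0.2072]
top S 298 [array([ 0.5482, -0.1229]), np.float64(0.0387)] [ 0.548 -0.125]
top L 536 [array([ 0.5536, -0.0384]), np.float64(0.038)] [ 0.5565 -0.04  ]
top M 424 [array([ 0.5404, -0.207 ]), np.float64(0.0386)] [ 0.5417 -0.2095]
0.045 13 [ 0.5534 -0.1277] [ 0.5424 -0.1357] [ 0.5578 -0.1159]
0.055 15 [ 0.5539 -0.1277] [ 0.5432 -0.1364] [ 0.5588 -0.1144]
0.065 19 [ 0.5557 -0.1243] [ 0.5469 -0.1357] [ 0.5593 -0.1095]
0.075 15 [ 0.555  -0.1282] [ 0.5428 -0.1367] [ 0.5598 -0.116 ]
0.085 20 [ 0.5556 -0.1273] [ 0.5429 -0.137 ] [ 0.5601 -0.1096]
0.095 18 [ 0.5575 -0.1259] [ 0.5479 -0.1369] [ 0.5611 -0.1122]
0.105 25 [ 0.5573 -0.1267] [ 0.5497 -0.1368] [ 0.5611 -0.1136]
0.115 30 [ 0.5554 -0.1255] [ 0.5474 -0.1347] [ 0.5595 -0.114 ]
0.125 23 [ 0.5581 -0.1255] [ 0.5489 -0.1476] [ 0.5667 -0.1058]
0.135 37 [ 0.5566 -0.1273] [ 0.5429 -0.1483] [ 0.5647 -0.1033]
0.145 99 [ 0.5525 -0.1249] [ 0.5394 -0.1485] [ 0.5662 -0.1044]
```

```bash
python3 d.py "(.553,-.1265,.270)"
```

```text
t 5.4 tcp [ 0.5476 -0.1231  0.2923] F [-0.1  0.8 -0.6] gap 0.252 q [-0.42  0.6   1.7   0.    0.84 -1.67] tooly deg 71.6 tz [ 0.009 -0.003 -1.   ]
(.553,-.1265,.270) [-6.  -1.5 22.3]
```

Emit:
{"name": "servo_tool", "arguments": {"rows": [[[-6,-1.5,0],0,-0.8],[[-6,-1.5,0],0,-0.8],[[-6,-1.5,5],0,-0.8],[[-6,-1.5,10],0,-0.8],[[-6,-1.5,14],0,-0.8],[[-6,-1.5,18],0,-0.8],[[-6,-1.5,18],0,-0.8]]}}

```text
t: 6.1
tcp_pos: [0.5527, -0.1263, 0.2735]
tool_rot: [0.16, 0.987, -0.0, 0.004]
force: [-0.6, 0.4, -0.2]
finger_gap: 0.247
```

```bash
python3 d.py "(.553,-.1265,.270)"
```

```text
t 6.1 tcp [ 0.5527 -0.1263  0.2735] F [-0.6  0.4 -0.2] gap 0.247 q [-0.42  0.63  1.69  0.    0.81 -1.67] tooly deg 71.6 tz [ 0.008 -0.002 -1.   ]
(.553,-.1265,.270) [-0.4 -0.1  3.5]
```

In the well, no contact. Ease down to the floor.

Emit:
{"name": "servo_tool", "arguments": {"rows": [[[0,0,2],0,-0.8],[[0,0,4],0,-0.8],[[0,0,5],0,-0.8],[[0,0,6],0,-0.8],[[0,0,6],0,-0.8]]}}

```text
t: 6.6
tcp_pos: [0.5528, -0.1263, 0.2677]
tool_rot: [0.16, 0.987, -0.0, 0.004]
force: [-0.2, -0.0, 0.0]
finger_gap: 0.252
```

Emit:
{"name": "servo_tool", "arguments": {"rows": [[[0,0,1],0,-0.8],[[0,0,2],0,-0.8],[[0,0,3],0,-0.8],[[0,0,3],0,-0.8]]}}

```text
t: 7.0
tcp_pos: [0.5534, -0.1264, 0.2674]
tool_rot: [0.16, 0.987, -0.001, 0.006]
force: [-2.6, 1.5, 15.4]
finger_gap: 0.249
```

Emit:
{"name": "servo_tool", "arguments": {"rows": [[[0,0,-1],0,-0.4],[[0,0,-1],0,-0.3],[[0,0,-1],0,-0.1],[[0,0,-1],0,0.2],[[0,0,-1],0,0.3],[[0,0,-1],0,0.3],[[0,0,-20],0,0.3],[[0,0,-60],0,0.3]]}}

```text
t: 7.8
tcp_pos: [0.5516, -0.1259, 0.3249]
tool_rot: [0.16, 0.987, 0.0, 0.001]
force: [-0.8, -0.9, 0.4]
finger_gap: 0.651
```

Emit:
{"name": "servo_tool", "arguments": {"rows": [[[0,0,-40],0,0.4],[[0,0,-80],0,0.4],[[30,30,-100],0,0.4],[[60,60,-100],0,0.4],[[95,95,-100],0,0.4],[[130,130,-100],0,0.4],[[160,160,-100],0,0.4],[[160,160,-100],0,0.4]]}}

```text
t: 8.6
tcp_pos: [0.4465, 0.0799, 0.4243]
tool_rot: [0.157, 0.988, 0.001, -0.001]
force: [-0.6, -0.7, -0.1]
finger_gap: 0.702
```

```bash
python3 d.py "(.413,.280,.40)" "(.413,.280,.317)"
python3 - <<'E'
from h import *
import pickle
s=snap('scene'); pickle.dump(s,open('scene3.pkl','wb')); 
P=pts(s); d=np.hypot(P[...,0]-.548,P[...,1]+.1232)
for z in (.03,.05,.07,.09,.11,.118):
    k=(d<.03)&(abs(P[...,2]-z)<.006)
    if k.sum()>3: print(z,k.sum(),P[k][:,:2].mean(0).round(4),P[k].max(0).round(4))
E
```

```text
t 8.6 tcp [0.4465 0.0799 0.4243] F [-0.6 -0.7 -0.1] gap 0.702 q [-0.07  0.27  1.82  0.    1.05 -1.33] tooly deg 71.9 tz [-0.001  0.002 -1.   ]
(.413,.280,.40) [ 93.9 179.7  24.7]
(.413,.280,.317) [ 93.8 179.6 107.7]
0.03 151 [ 0.5544 -0.1253] [ 0.5769 -0.0934  0.0359]
0.05 21 [ 0.5581 -0.1285] [ 0.5635 -0.1124  0.0558]
0.07 27 [ 0.5584 -0.128 ] [ 0.563  -0.1123  0.0757]
0.09 41 [ 0.5548 -0.1282] [ 0.5611 -0.1137  0.096 ]
0.11 16 [ 0.5564 -0.1301] [ 0.5595 -0.1218  0.116 ]
0.118 85 [ 0.55   -0.1265] [ 0.5595 -0.1156  0.1238]
```

Emit:
{"name": "servo_tool", "arguments": {"rows": [[[20,40,0],0,0.4],[[40,80,0],0,0.4],[[60,120,0],0,0.4],[[80,155,0],0,0.4],[[93.8,179.6,0],0,0.4],[[93.8,179.6,20],0,0.4],[[93.8,179.6,40],0,0.4],[[93.8,179.6,60],0,0.4]]}}

```text
t: 9.45
tcp_pos: [0.4165, 0.278, 0.364]
tool_rot: [0.158, 0.987, 0.001, 0.002]
force: [0.1, 0.5, -0.2]
finger_gap: 0.702
```

```bash
python3 d.py "(.413,.280,.322)"
```

```text
t 9.45 tcp [0.4165 0.278  0.364 ] F [ 0.1  0.5 -0.2] gap 0.702 q [ 0.37  0.42  1.78 -0.    0.93 -0.89] tooly deg 71.8 tz [ 0.004  0.001 -1.   ]
(.413,.280,.322) [ 4.1  0.8 42. ]
```

Emit:
{"name": "servo_tool", "arguments": {"rows": [[[4,0.8,0],0,0.4],[[4,0.8,20],0,0.4],[[4,0.8,42],0,0.4],[[4,0.8,42],0,0.4],[[4,0.8,42],0,0.4],[[4,0.8,42],0,-0.1],[[4,0.8,42],0,-0.3],[[4,0.8,42],0,-0.5]]}}

```text
t: 10.25
tcp_pos: [0.4135, 0.2801, 0.3233]
tool_rot: [0.158, 0.987, 0.001, 0.003]
force: [-0.7, -1.6, 5.5]
finger_gap: 0.318
```

Emit:
{"name": "servo_tool", "arguments": {"rows": [[[0,0,0],0,-0.6],[[0,0,0],0,-0.7],[[0,0,0],0,-0.7],[[0,0,0],0,-0.7],[[0,0,0],0,-0.7]]}}

```text
t: 10.75
tcp_pos: [0.4135, 0.2801, 0.3233]
tool_rot: [0.158, 0.987, 0.001, 0.003]
force: [-0.1, -0.6, 1.1]
finger_gap: 0.322
```

```bash
python3 d.py "(.413,.280,.322)"
```

```text
t 10.75 tcp [0.4135 0.2801 0.3233] F [-0.1 -0.6  1.1] gap 0.322 q [ 0.37  0.48  1.83 -0.    0.83 -0.88] tooly deg 71.9 tz [ 0.006  0.001 -1.   ]
(.413,.280,.322) [ 0.5 -0.3  1.3]
```

Emit:
{"name": "servo_tool", "arguments": {"rows": [[[0,0,-15],0,-0.7],[[0,0,-35],0,-0.7],[[0,0,-60],0,-0.7],[[0,0,-85],0,-0.7],[[0,0,-100],0,-0.7],[[0,0,-100],0,-0.7]]}}

```text
t: 11.35
tcp_pos: [0.4133, 0.2803, 0.4251]
tool_rot: [0.158, 0.987, 0.002, 0.005]
force: [0.3, -0.1, -1.2]
finger_gap: 0.321
```

```bash
python3 d.py "(.43,.05,.423)" "(.43,-.18,.423)" "(.5405,-.2065,.40)"
```

```text
t 11.35 tcp [0.4133 0.2803 0.4251] F [ 0.3 -0.1 -1.2] gap 0.321 q [ 0.37  0.33  1.72 -0.    1.08 -0.88] tooly deg 71.9 tz [ 0.011  0.003 -1.   ]
(.43,.05,.423) [ -87.5 -213.7    1.6]
(.43,-.18,.423) [-159.1 -432.2    0.9]
(.5405,-.2065,.40) [-272.1 -423.1   25. ]
```

Emit:
{"name": "servo_tool", "arguments": {"rows": [[[-12,-30,0],0,-0.7],[[-27,-65,0],0,-0.7],[[-42,-105,0],0,-0.7],[[-58,-145,0],0,-0.7],[[-73,-180,0],0,-0.7],[[-88,-214,0],0,-0.7],[[-100,-250,0],0,-0.7],[[-112,-285,0],0,-0.7]]}}

```text
t: 12.15
tcp_pos: [0.4305, -0.0269, 0.4231]
tool_rot: [0.158, 0.987, 0.003, 0.004]
force: [0.1, 1.0, -1.3]
finger_gap: 0.317
```

Emit:
{"name": "servo_tool", "arguments": {"rows": [[[-12,-35,0],0,-0.7],[[-24,-70,0],0,-0.7],[[-36,-105,0],0,-0.7],[[-46,-130,0],0,-0.7],[[-46,-130,0],0,-0.7]]}}

```text
t: 12.65
tcp_pos: [0.4341, -0.168, 0.4215]
tool_rot: [0.16, 0.987, 0.002, 0.004]
force: [0.3, 0.1, -0.7]
finger_gap: 0.32
```

```bash
python3 d.py "(.5405,-.2065,.40)"
```

```text
t 12.65 tcp [ 0.4341 -0.168   0.4215] F [ 0.3  0.1 -0.7] gap 0.32 q [-0.61  0.29  1.8   0.01  1.05 -1.87] tooly deg 71.6 tz [ 0.008  0.003 -1.   ]
(.5405,-.2065,.40) [-113.    -3.1   22.2]
```

Emit:
{"name": "servo_tool", "arguments": {"rows": [[[-30,-3,0],0,-0.7],[[-65,-3,0],0,-0.7],[[-95,-3,0],0,-0.7],[[-113,-3,0],0,-0.7],[[-113,-3,20],0,-0.7],[[-113,-3,45],0,-0.7],[[-113,-3,60],0,-0.7],[[-113,-3,60],0,-0.7]]}}

```text
t: 13.45
tcp_pos: [0.5397, -0.2047, 0.3586]
tool_rot: [0.16, 0.987, 0.004, -0.0]
force: [0.5, 0.5, -1.0]
finger_gap: 0.321
```

```bash
cat > tilt.py <<'E'
from h import *
import sys,pickle
from scipy.optimize import least_squares
# circle fits by height of the front surface of a held cylinder, both views
x,y,z0,z1,r=map(float,sys.argv[1:6]); 
for n in('scene','top'):
    s=snap(n); P=pts(s); d=np.hypot(P[...,0]-x,P[...,1]-y)
    for z in np.linspace(z0,z1,4):
        Q=P[(d<r+.012)&(abs(P[...,2]-z)<(z1-z0)/6)&(s['z_map']>0)]
        if len(Q)<8: print(n,round(z,3),len(Q)); continue
        f=least_squares(lambda c:np.hypot(Q[:,0]-c[0],Q[:,1]-c[1])-r,(x,y),loss='soft_l1',f_scale=.001)
        print(n,round(z,3),len(Q),f.x.round(4),round(float(np.sqrt(np.mean(f.fun**2))),4))
cv2.imwrite(f'pics/{sys.argv[6]}.png',cv2.resize(s0['image'][220:360,170:310],None,fx=4,fy=4)) if len(sys.argv)>6 and (s0:=snap('scene')) else 0
E
python3 d.py "(.5405,-.2065,.333)"; python3 tilt.py .5405 -.2065 .05 .14 .0225 s4
```

```text
t 13.45 tcp [ 0.5397 -0.2047  0.3586] F [ 0.5  0.5 -1. ] gap 0.321 q [-0.56  0.52  1.6   0.01  1.02 -1.81] tooly deg 71.6 tz [ 0.001  0.008 -1.   ]
(.5405,-.2065,.333) [-1.4 -1.7 25.6]
scene 0.05 66 [ 0.5406 -0.2025] 0.0005
scene 0.08 101 [ 0.5402 -0.2025] 0.0004
scene 0.11 108 [ 0.5395 -0.2025] 0.0004
scene 0.14 175 [ 0.5367 -0.2021] 0.0017
top 0.05 39 [ 0.5422 -0.2027] 0.0005
top 0.08 57 [ 0.5418 -0.2029] 0.0004
top 0.11 55 [ 0.5412 -0.2027] 0.0005
top 0.14 88 [ 0.5424 -0.2042] 0.0014
```

View pics/s4.png

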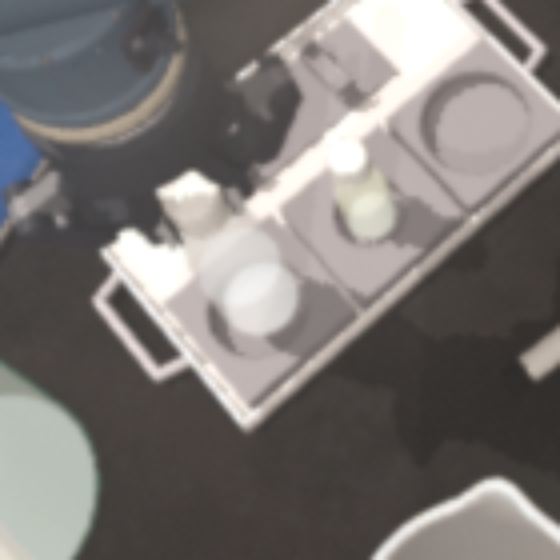

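Emit:
{"name": "servo_tool", "arguments": {"rows": [[[-0.8,-4,0],0,-0.7],[[-0.8,-4,5],0,-0.7],[[-0.8,-4,10],0,-0.7],[[-0.8,-4,15],0,-0.7],[[-0.8,-4,20],0,-0.7],[[-0.8,-4,23],0,-0.7],[[-0.8,-4,25],0,-0.7],[[-0.8,-4,25],0,-0.7]]}}

```text
t: 14.4
tcp_pos: [0.5407, -0.2098, 0.3369]
tool_rot: [0.16, 0.987, 0.002, 0.004]
force: [0.7, 0.6, -0.3]
finger_gap: 0.315
```

```bash
python3 d.py "(.539,-.2085,.3313)"
```

```text
t 14.4 tcp [ 0.5407 -0.2098  0.3369] F [ 0.7  0.6 -0.3] gap 0.315 q [-0.56  0.55  1.62  0.01  0.97 -1.82] tooly deg 71.6 tz [ 0.008  0.004 -1.   ]
(.539,-.2085,.3313) [2.  0.7 5.6]
```

Emit:
{"name": "servo_tool", "arguments": {"rows": [[[1.5,0.7,2],0,-0.7],[[1.5,0.7,4],0,-0.7],[[1.5,0.7,5],0,-0.7],[[1.5,0.7,6],0,-0.7],[[1.5,0.7,6.5],0,-0.7],[[1.5,0.7,6.5],0,-0.7]]}}

```text
t: 15.0
tcp_pos: [0.5398, -0.2088, 0.3313]
tool_rot: [0.16, 0.987, 0.002, 0.004]
force: [0.1, 1.0, 4.5]
finger_gap: 0.315
```

Floor contact at the expected height. Release and rise.

Emit:
{"name": "servo_tool", "arguments": {"rows": [[[0,0,0],0,-0.3],[[0,0,0],0,-0.2],[[0,0,0],0,0],[[0,0,0],0,0.2],[[0,0,0],0,0.4],[[0,0,0],0,0.4],[[0,0,-20],0,0.4],[[0,0,-50],0,0.4]]}}

```text
t: 15.8
tcp_pos: [0.5387, -0.2086, 0.3798]
tool_rot: [0.16, 0.987, 0.003, 0.002]
force: [0.8, 0.1, 0.2]
finger_gap: 0.701
```

Emit:
{"name": "servo_tool", "arguments": {"rows": [[[0,0,-30],0,0.4],[[20,25,-50],0,0.4],[[40,60,-50],0,0.4],[[50,95,-50],0,0.4],[[50,135,-50],0,0.4],[[50,175,-50],0,0.4],[[50,215,-50],0,0.4],[[50,250,-50],0,0.4]]}}

```text
t: 16.6
tcp_pos: [0.5701, 0.046, 0.4315]
tool_rot: [0.159, 0.987, 0.003, 0.002]
force: [-1.1, -0.3, -0.4]
finger_gap: 0.704
```

```bash
python3 d.py "(.555,.163,.38)" "(.555,.163,.290)"; python3 tilt.py .5405 -.2065 .05 .14 .0225;  python3 tilt.py .548 -.1232 .04 .085 .0155
```

```text
t 16.6 tcp [0.5701 0.046  0.4315] F [-1.1 -0.3 -0.4] gap 0.704 q [-0.12  0.42  1.54  0.01  1.17 -1.37] tooly deg 71.7 tz [ 0.005  0.006 -1.   ]
(.555,.163,.38) [ 51.3 105.9  52.2]
(.555,.163,.290) [ 51.5 105.3 142.2]
scene 0.05 91 [ 0.5427 -0.2083] 0.0005
scene 0.08 98 [ 0.542  -0.2082] 0.0005
scene 0.11 159 [ 0.5393 -0.2079] 0.0016
scene 0.14 145 [ 0.5322 -0.2072] 0.0028
top 0.05 54 [ 0.5429 -0.2074] 0.0005
top 0.08 60 [ 0.5421 -0.2074] 0.0005
top 0.11 118 [ 0.5417 -0.2097] 0.0017
top 0.14 94 [ 0.5417 -0.2159] 0.0029
scene 0.04 26 [ 0.5469 -0.1244] 0.0003
scene 0.055 25 [ 0.5471 -0.1246] 0.0005
scene 0.07 32 [ 0.5473 -0.1247] 0.0005
scene 0.085 64 [ 0.5448 -0.1237] 0.0017
top 0.04 4
top 0.055 3
top 0.07 19 [ 0.5478 -0.1246] 0.0006
top 0.085 51 [ 0.549  -0.1275] 0.002
```

Emit:
{"name": "servo_tool", "arguments": {"rows": [[[20,40,10],0,0.3],[[40,80,20],0,0.3],[[51.4,105.6,40],0,0.3],[[51.4,105.6,60],0,0.3],[[51.4,105.6,80],0,0.3],[[51.4,105.6,90],0,0.3],[[51.4,105.6,90],0,0.3]]}}

```text
t: 17.5
tcp_pos: [0.554, 0.1605, 0.3404]
tool_rot: [0.159, 0.987, 0.002, -0.0]
force: [0.2, -0.1, 0.2]
finger_gap: 0.648
```

```bash
python3 d.py "(.555,.163,.292)"
python3 - <<'E'
from h import *
s=snap('scene'); cv2.imwrite('pics/s5.png',cv2.resize(s['image'][100:270,260:430],None,fx=3.5,fy=3.5))
E
```

```text
t 17.5 tcp [0.554  0.1605 0.3404] F [ 0.2 -0.1  0.2] gap 0.648 q [ 0.09  0.54  1.62  0.01  0.98 -1.17] tooly deg 71.7 tz [ 0.     0.005 -1.   ]
(.555,.163,.292) [-0.2  2.5 48.4]
```

View pics/s5.png

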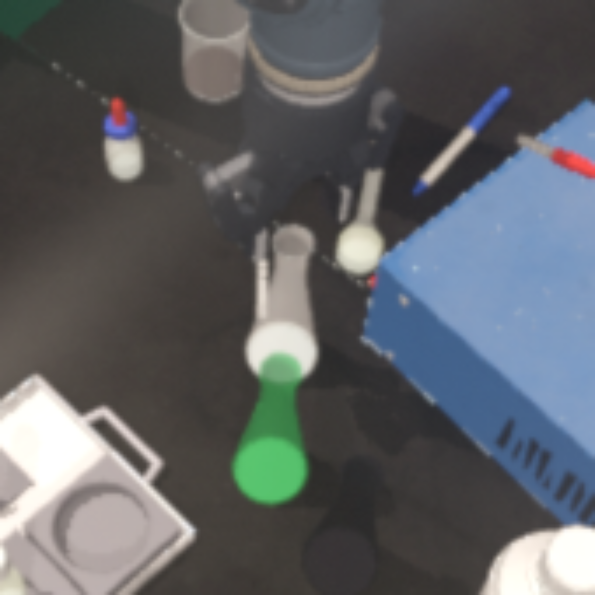

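Emit:
{"name": "servo_tool", "arguments": {"rows": [[[0,2.5,0],0,0.3],[[0,2.5,25],0,0.3],[[0,2.5,46],0,0.3],[[0,2.5,48],0,0.3],[[0,2.5,48],0,0.1],[[0,2.5,48],0,-0.1],[[0,2.5,48],0,-0.3],[[0,2.5,48],0,-0.5]]}}

```text
t: 18.35
tcp_pos: [0.5559, 0.1632, 0.2949]
tool_rot: [0.159, 0.987, 0.003, 0.002]
force: [-0.9, -1.0, 4.6]
finger_gap: 0.307
```

Emit:
{"name": "servo_tool", "arguments": {"rows": [[[0,0,0],0,-0.6],[[0,0,0],0,-0.7],[[0,0,0],0,-0.7],[[0,0,0],0,-0.7]]}}

```text
t: 18.75
tcp_pos: [0.5559, 0.1632, 0.2949]
tool_rot: [0.159, 0.987, 0.003, 0.002]
force: [-0.1, -0.5, 1.3]
finger_gap: 0.305
```

```bash
python3 d.py "(.47,.1,.37)" "(.47,-.01,.37)" "(.5553,-.0397,.37)"
```

```text
t 18.75 tcp [0.5559 0.1632 0.2949] F [-0.1 -0.5  1.3] gap 0.305 q [ 0.09  0.61  1.65  0.01  0.88 -1.16] tooly deg 71.7 tz [ 0.005  0.005 -1.   ]
(.47,.1,.37) [ 61.4 -86.5 -75.8]
(.47,-.01,.37) [  26.8 -190.9  -76.3]
(.5553,-.0397,.37) [ -63.5 -192.3  -76. ]
```

Emit:
{"name": "servo_tool", "arguments": {"rows": [[[0,0,-15],0,-0.7],[[0,0,-40],0,-0.7],[[0,0,-75],0,-0.7],[[20,-25,-75],0,-0.7],[[40,-55,-75],0,-0.7],[[60,-87,-75],0,-0.7],[[50,-120,-75],0,-0.7],[[38,-155,-75],0,-0.7]]}}

```text
t: 19.55
tcp_pos: [0.4693, 0.0273, 0.3688]
tool_rot: [0.158, 0.987, 0.003, 0.002]
force: [0.9, 0.2, -1.9]
finger_gap: 0.302
```

```bash
python3 d.py "(.47,-.01,.37)" "(.5553,-.0397,.37)"
```

```text
t 19.55 tcp [0.4693 0.0273 0.3688] F [ 0.9  0.2 -1.9] gap 0.302 q [-0.18  0.37  1.85  0.01  0.91 -1.44] tooly deg 71.8 tz [ 0.004  0.005 -1.   ]
(.47,-.01,.37) [-12.3 -35.2  -1.4]
(.5553,-.0397,.37) [-102.6  -36.8   -1.2]
```

Emit:
{"name": "servo_tool", "arguments": {"rows": [[[-20,-15,0],0,-0.7],[[-50,-30,0],0,-0.7],[[-80,-36,0],0,-0.7],[[-103,-37,0],0,-0.7],[[-103,-37,15],0,-0.7],[[-103,-37,32],0,-0.7],[[-103,-37,35],0,-0.7],[[-103,-37,35],0,-0.7]]}}

```text
t: 20.35
tcp_pos: [0.5554, -0.0397, 0.3331]
tool_rot: [0.158, 0.987, 0.003, 0.001]
force: [-0.4, -0.8, -1.4]
finger_gap: 0.304
```

```bash
python3 d.py "(.5553,-.0397,.303)"
python3 - <<'E'
from h import *
from scipy.optimize import least_squares
s=snap('scene');cv2.imwrite('pics/s6.png',cv2.resize(s['image'][190:310,210:330],None,fx=5,fy=5))
for n in('scene','top'):
    s=snap(n);P=pts(s);d=np.hypot(P[...,0]-.5553,P[...,1]+.0397)
    for z in(.045,.06,.08,.1):
        Q=P[(d<.04)&(abs(P[...,2]-z)<.006)]
        if len(Q)>8:
            f=least_squares(lambda c:np.hypot(Q[:,0]-c[0],Q[:,1]-c[1])-c[2],(.5553,-.0397,.025),loss='soft_l1',f_scale=.001)
            print(n,z,len(Q),f.x.round(4))
E
```

```text
t 20.35 tcp [ 0.5554 -0.0397  0.3331] F [-0.4 -0.8 -1.4] gap 0.304 q [-0.27  0.53  1.68  0.01  0.93 -1.53] tooly deg 71.8 tz [ 0.002  0.006 -1.   ]
(.5553,-.0397,.303) [ 0.1 -0.2 30.1]
scene 0.045 25 [ 0.5544 -0.0401  0.0273]
scene 0.06 67 [ 0.5546 -0.0398  0.0257]
scene 0.08 62 [ 0.5545 -0.0397  0.0227]
scene 0.1 50 [ 0.5541 -0.039   0.0198]
top 0.06 10 [ 0.5554 -0.0447  0.031 ]
```

View pics/s6.png

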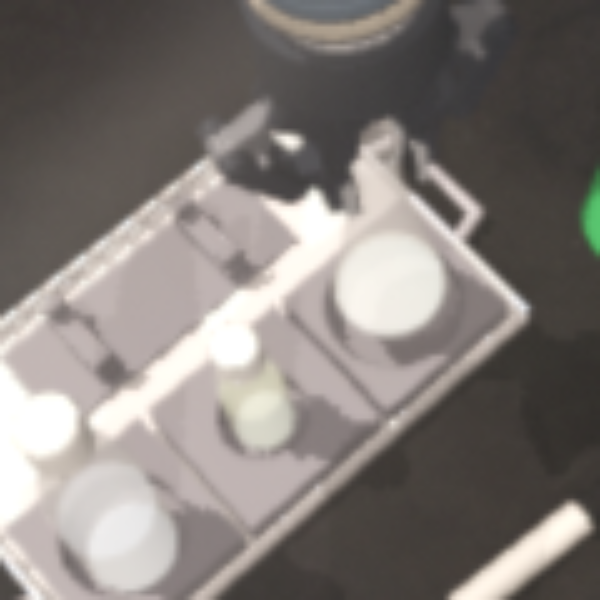

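Emit:
{"name": "servo_tool", "arguments": {"rows": [[[-1,0,5],0,-0.7],[[-1,0,10],0,-0.7],[[-1,0,15],0,-0.7],[[-1,0,20],0,-0.7],[[-1,0,24],0,-0.7],[[-1,0,26],0,-0.7],[[-1,0,26],0,-0.7]]}}

```text
t: 21.2
tcp_pos: [0.5569, -0.0399, 0.3081]
tool_rot: [0.158, 0.987, 0.003, 0.002]
force: [0.4, -0.7, -1.4]
finger_gap: 0.303
```

```bash
python3 d.py "(.556,-.0397,.303)"
```

```text
t 21.2 tcp [ 0.5569 -0.0399  0.3081] F [ 0.4 -0.7 -1.4] gap 0.303 q [-0.27  0.57  1.69  0.01  0.88 -1.53] tooly deg 71.8 tz [ 0.005  0.005 -1.   ]
(.556,-.0397,.303) [ 1.  -0.1  5.1]
```

Emit:
{"name": "servo_tool", "arguments": {"rows": [[[0.5,0,2],0,-0.7],[[0.5,0,3.5],0,-0.7],[[0.5,0,5],0,-0.7],[[0.5,0,6],0,-0.7],[[0.5,0,6],0,-0.7]]}}

```text
t: 21.7
tcp_pos: [0.5568, -0.0399, 0.3029]
tool_rot: [0.158, 0.987, 0.003, 0.003]
force: [-0.4, -0.3, 3.2]
finger_gap: 0.31
```

Emit:
{"name": "servo_tool", "arguments": {"rows": [[[0,0,0],0,-0.3],[[0,0,0],0,-0.2],[[0,0,0],0,0],[[0,0,0],0,0.1],[[0,0,0],0,0.2],[[0,0,0],0,0.2],[[0,0,-20],0,0.2],[[0,0,-50],0,0.2]]}}

```text
t: 22.5
tcp_pos: [0.5558, -0.04, 0.3516]
tool_rot: [0.158, 0.987, 0.003, 0.0]
force: [0.4, 0.2, -0.1]
finger_gap: 0.603
```

Emit:
{"name": "servo_tool", "arguments": {"rows": [[[0,0,-50],8,0.2],[[0,0,-80],16,0.2],[[-20,0,-80],24,0.2],[[-50,0,-80],32,0.2],[[-80,0,-80],40,0.2],[[-110,0,-80],48,0.2],[[-120,0,-80],56,0.2],[[-120,0,-80],64,0.2]]}}

```text
t: 23.3
tcp_pos: [0.6711, -0.0788, 0.4308]
tool_rot: [0.66, 0.751, 0.003, -0.001]
force: [-0.7, 0.6, 0.3]
finger_gap: 0.595
```

```bash
sed -i 's/0\.pkl/4.pkl/' m2.py
python3 - <<'E'
from h import *
import pickle
for n in('scene','top'): pickle.dump(snap(n),open(n+'4.pkl','wb'))
E
python3 m2.py|grep marker; python3 d.py "(.6893,-.0753,.40)" "(.6893,-.0753,.178)"
python3 - <<'E'
from h import *
import pickle
from scipy.optimize import least_squares
s=pickle.load(open('scene4.pkl','rb'));P=pts(s);d=np.hypot(P[...,0]-.5553,P[...,1]+.0397)
for z in(.045,.06,.08,.1,.13,.15):
    Q=P[(d<.04)&(abs(P[...,2]-z)<.006)]
    if len(Q)>8:
        f=least_squares(lambda c:np.hypot(Q[:,0]-c[0],Q[:,1]-c[1])-c[2],(.5553,-.0397,.025),loss='soft_l1',f_scale=.001)
        print(z,len(Q),f.x.round(4),Q[:,2].max())
E
```

```text
top marker (209, array([ 0.6941, -0.0479]), array([0.0813, 0.0172]), 79.4)
scene marker (404, array([ 0.6892, -0.0759]), array([0.1364, 0.0173]), 79.4)
t 23.4 tcp [ 0.6699 -0.0782  0.4309] F [-0.4  0.3  0.2] gap 0.598 q [-0.28  0.57  1.27  0.01  1.3  -0.42] tooly deg 7.8 tz [ 0.     0.006 -1.   ]
(.6893,-.0753,.40) [ 0.  19.6 30.9]
(.6893,-.0753,.178) [ -1.3  19.3 252.9]
0.045 45 [ 0.5554 -0.0403  0.0233] 0.050105674223027696
0.06 46 [ 0.5552 -0.04    0.0211] 0.06589471736169672
0.08 36 [ 0.5548 -0.0398  0.0185] 0.08590461726922671
0.1 36 [ 0.5555 -0.0398  0.0151] 0.10446657896498668
0.13 16 [ 0.5559 -0.0399  0.0117] 0.13466170892107887
```

Emit:
{"name": "servo_tool", "arguments": {"rows": [[[-0.5,19.5,20],8,0.2],[[-0.5,19.5,50],16,0.2],[[-0.5,19.5,85],18,0.2],[[-0.5,19.5,120],18,0.2],[[-0.5,19.5,150],18,0.2],[[-0.5,19.5,175],18,0.2],[[-0.5,19.5,190],18,0.2],[[-0.5,19.5,190],18,0.2]]}}

```text
t: 24.2
tcp_pos: [0.6883, -0.0745, 0.2384]
tool_rot: [0.767, 0.642, 0.001, -0.004]
force: [-0.0, 0.6, -0.4]
finger_gap: 0.6
```

```bash
python3 d.py "(.6893,-.0753,.178)"
python3 - <<'E'
from h import *
s=snap('scene');cv2.imwrite('pics/s7.png',cv2.resize(s['image'][190:340,220:390],None,fx=4,fy=4))
E
```

```text
t 24.2 tcp [ 0.6883 -0.0745  0.2384] F [-0.   0.6 -0.4] gap 0.6 q [-0.27  0.81  1.36  0.01  0.97 -0.1 ] tooly deg -10.1 tz [-0.005  0.007 -1.   ]
(.6893,-.0753,.178) [-1.   1.4 60.4]
```

View pics/s7.png

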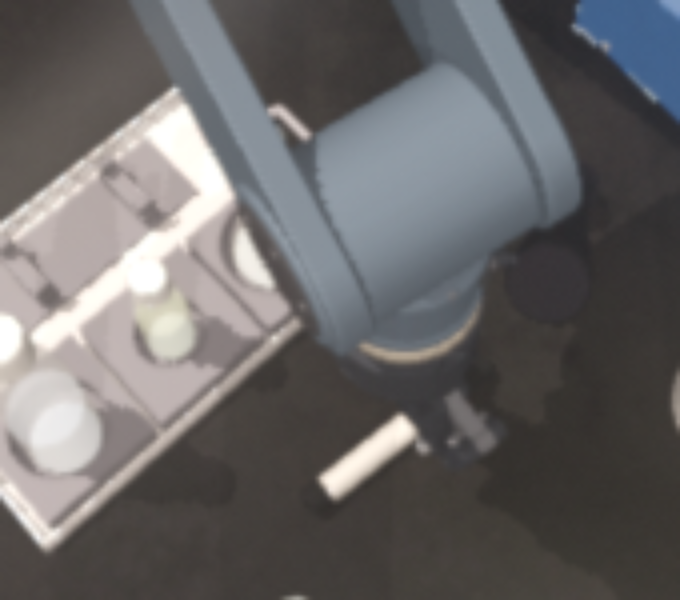

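Emit:
{"name": "servo_tool", "arguments": {"rows": [[[-1,1.4,20],0,0.2],[[-1,1.4,40],0,0.2],[[-1,1.4,52],0,0.2],[[-1,1.4,58],0,0.2],[[-1,1.4,58],0,0.2]]}}

```text
t: 24.75
tcp_pos: [0.6904, -0.0756, 0.1824]
tool_rot: [0.767, 0.642, 0.002, -0.003]
force: [-0.5, 0.4, -0.4]
finger_gap: 0.599
```

Emit:
{"name": "servo_tool", "arguments": {"rows": [[[0,0,0],0,0],[[0,0,0],0,-0.2],[[0,0,0],0,-0.4],[[0,0,0],0,-0.6],[[0,0,0],0,-0.8],[[0,0,0],0,-0.9],[[0,0,0],0,-0.9],[[0,0,0],0,-0.9]], "force": 30}}

```text
t: 25.55
tcp_pos: [0.6907, -0.0757, 0.1831]
tool_rot: [0.767, 0.642, 0.002, -0.002]
force: [-0.8, -0.3, 5.2]
finger_gap: 0.165
```

Emit:
{"name": "servo_tool", "arguments": {"rows": [[[0,0,-20],0,-0.9],[[0,0,-60],0,-0.9],[[0,0,-100],0,-0.9],[[0,0,-145],0,-0.9],[[0,0,-190],0,-0.9],[[0,0,-230],0,-0.9],[[0,0,-240],0,-0.9],[[0,0,-240],0,-0.9]]}}

```text
t: 26.35
tcp_pos: [0.6908, -0.0772, 0.425]
tool_rot: [0.767, 0.642, 0.003, -0.001]
force: [0.1, 0.3, 0.1]
finger_gap: 0.167
```

```bash
python3 d.py "(.4554,-.1151,.42)"
python3 - <<'E'
from h import *
import pickle
s=pickle.load(open('scene4.pkl','rb'));t=pickle.load(open('top0.pkl','rb'))
for n,a in(('s',s),('s0',pickle.load(open('scene0.pkl','rb'))),('t',t)):
    P=pts(a); m=(abs(P[...,0]-.4554)<.04)&(abs(P[...,1]+.1151)<.07)&(P[...,2]>.0155)&(P[...,2]<.036)
    Q=P[m][:,:2].astype(np.float32); e,w,an=cv2.minAreaRect(Q); print(n,len(Q),np.round(e,4),np.round(w,4),round(an,1))
    for lab in(0,1):
        k=Q[(Q[:,1]>-.1151) if lab else (Q[:,1]<-.1151)]; print(np.round(cv2.minAreaRect(k)[0],4),np.round(cv2.minAreaRect(k)[1],4))
s=snap('scene');print(s['z_map'][250,300])
E
```

```text
t 26.35 tcp [ 0.6908 -0.0772  0.425 ] F [0.1 0.3 0.1] gap 0.167 q [-0.27  0.61  1.22  0.01  1.31 -0.1 ] tooly deg -10.1 tz [ 0.004  0.005 -1.   ]
(.4554,-.1151,.42) [ -78.7 -225.1    3.9]
s 180 [ 0.4499 -0.1116] [0.0995 0.0584] 84.7
[ 0.446  -0.1549] [0.0124 0.0583]
[ 0.453 -0.08 ] [0.0346 0.0579]
s0 188 [ 0.4495 -0.106 ] [0.1102 0.0594] 84.8
[ 0.4455 -0.1545] [0.0129 0.0588]
[ 0.4521 -0.0782] [0.0525 0.0593]
t 165 [ 0.4492 -0.1074] [0.1038 0.0587] 85.5
[ 0.4439 -0.1509] [0.0222 0.0622]
[ 0.4515 -0.0823] [0.0544 0.0583]
0.97464687
```

Run:
```python
from h import *
import pickle
for n in('scene','top'):
    a=pickle.load(open(n+('4' if n=='scene' else '0')+'.pkl','rb')); P=pts(a)
    c=np.array([.4554,-.1151]); ex=np.array([.9962,-.0872]); ey=np.array([.0872,.9962])
    X=(P[...,:2]-c)@ex*1000; Y=(P[...,:2]-c)@ey*1000; Z=P[...,2]*1000
    for lo,hi in((-50,-30),(30,50)):
        m=(Y>lo)&(Y<hi)&(abs(X)<45)
        for zl,zh in((15,20),(27,36)):
            k=m&(Z>zl)&(Z<zh); print(n,lo,zl,'X',np.sort(X[k]).round().astype(int).tolist(),'Y',Y[k].min().round(),Y[k].max().round() )
    # base top z~7 extents
    k=(abs(X)<45)&(abs(Y)<85)&(Z>5.2)&(Z<9); print(n,'base X',np.percentile(X[k],[1,5,50,95,99]).round(1),'Y',np.percentile(Y[k],[1,5,50,95,99]).round(1))
    cv2.imwrite(f'pics/r_{n}.png',cv2.resize(a['image'][200:300,185:285] if n=='scene' else a['image'][215:265,370:450],None,fx=6 if n=='scene' else 8,fy=6 if n=='scene' else 8,interpolation=cv2.INTER_CUBIC))
```

```text
scene -50 15 X [-37, -36, -35, -34, -17, -16, -16, -16, -15, -14, -14, -12, -11, -11, -10, -10, -8, -8, -8, -8, -8, -7, -7, -6, -5, -5, -5, -4, -2, -2, -1, 0, 0, 0, 1, 1, 2, 2, 3, 4, 4, 4, 5, 6, 7, 7, 9, 10, 11, 11, 22, 22, 22, 23] Y -50.0 -32.0
scene -50 27 X [-20, -20, -19, -18, -18, -18, -18, -18, -17, -16, -16, -16, 17, 17, 18, 18, 19, 19, 19, 20, 20, 21, 22, 22, 23] Y -46.0 -35.0
scene 30 15 X [-35, -18, -17, -16, -15, -14, -14, -14, -13, -12, -12, -10, -9, -9, -8, -7, -7, -7, -6, -5, -4, -4, -4, -4, -2, -2, -1, -1, 0, 0, 1, 2, 4, 4, 5, 6, 6, 7, 7, 8, 8, 9, 10, 10, 12, 19, 22, 22, 23, 23, 24] Y 33.0 45.0
scene 30 27 X [-22, -21, -20, -20, -19, -18, -17, -16, -16, -16, -16, -16, -15, 18, 18, 18, 19, 20, 20, 20, 20, 21, 22, 22, 23] Y 34.0 45.0
scene base X [-35.7 -33.8  -0.6  27.2  42.1] Y [-75.8 -68.4  -0.6  68.1  74.8]
top -50 15 X [-36, -22, -17, -15, -15, -14, -14, -12, -12, -12, -10, -10, -10, -9, -9, -7, -7, -7, -7, -5, -5, -5, -4, -4, -2, -2, -2, -2, -2, 0, 0, 1, 2, 3, 3, 5, 5, 6, 8, 10, 10, 10, 11, 12, 13, 13, 13, 13, 15, 15, 15, 22, 23] Y -46.0 -33.0
top -50 27 X [-21, -21, -21, -21, -19, -19, -19, -19, -19, -17, -17, -16, -7, 18, 18, 18, 18, 20, 20, 20, 21, 21] Y -45.0 -34.0
top 30 15 X [-23, -16, -16, -15, -13, -13, -13, -11, -10, -10, -10, -8, -8, -8, -8, -8, -6, -5, -5, -3, -3, -3, -1, 0, 0, 2, 2, 2, 2, 4, 4, 4, 5, 7, 7, 7, 9, 9, 9, 10, 10, 12, 12, 14, 15, 15, 17, 19] Y 35.0 48.0
top 30 27 X [-20, -20, -20, -20, -20, -18, -18, -18, -17, -17, 17, 17, 17, 17, 19, 19, 20, 20, 22, 22, 22] Y 37.0 47.0
top base X [-35.1 -27.4   1.2  35.7  42.8] Y [-80.5 -69.8  -1.2  71.2  78.6]
```

View pics/r_scene.png

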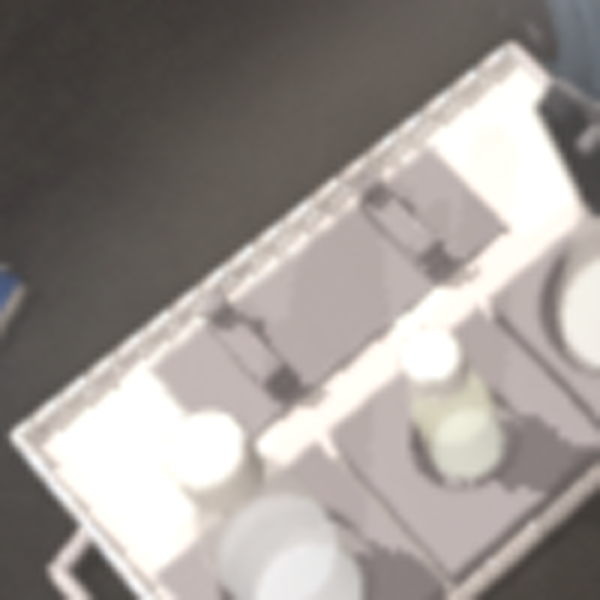

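View pics/r_top.png

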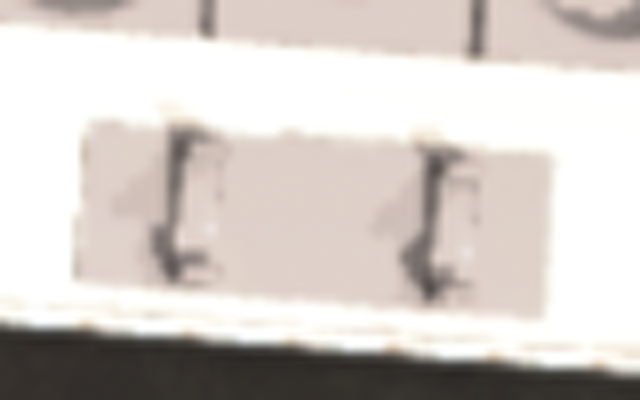

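Emit:
{"name": "servo_tool", "arguments": {"rows": [[[-14,-40,0],-2,-0.9],[[-28,-80,0],-4,-0.9],[[-42,-120,0],-5,-0.9],[[-56,-160,0],-5,-0.9],[[-68,-195,0],-5,-0.9],[[-78.5,-225,0],-5,-0.9],[[-78.5,-225,0],-5,-0.9]]}}

```text
t: 27.1
tcp_pos: [0.4506, -0.1139, 0.4195]
tool_rot: [0.739, 0.674, -0.0, -0.008]
force: [0.7, 0.4, -0.9]
finger_gap: 0.17
```

```bash
python3 d.py "(.4559,-.115,.30)"
```

```text
t 27.1 tcp [ 0.4506 -0.1139  0.4195] F [ 0.7  0.4 -0.9] gap 0.17 q [-0.49  0.29  1.8   0.01  1.06 -0.4 ] tooly deg -5.2 tz [-0.011  0.011 -1.   ]
(.4559,-.115,.30) [ -1.8   6.8 119.4]
```

Emit:
{"name": "servo_tool", "arguments": {"rows": [[[-2,6,30],0,-0.9],[[-2,6,65],0,-0.9],[[-2,6,100],0,-0.9],[[-2,6,130],0,-0.9],[[-2,6,150],0,-0.9],[[-2,6,150],0,-0.9],[[-2,6,150],0,-0.9]]}}

```text
t: 27.8
tcp_pos: [0.4547, -0.1146, 0.2682]
tool_rot: [0.739, 0.674, -0.001, -0.009]
force: [-0.6, 0.2, 0.1]
finger_gap: 0.167
```

```bash
cat > mk.py <<'E'
from h import *
import sys
c=np.array([.4559,-.115]); ex=np.array([.9962,-.0872]); ey=np.array([.0872,.9962]); z=float(sys.argv[1])
for n in('scene','top'):
    a=snap(n); P=pts(a); X=(P[...,:2]-c)@ex*1000; Y=(P[...,:2]-c)@ey*1000; Z=P[...,2]
    for lo in range(-80,80,10):
        k=(abs(X)<16)&(Y>lo)&(Y<lo+10)&(Z>z-.012)&(Z<z+.02)
        if k.sum()>2: print(n,lo,k.sum(),'X',X[k].min().round(1),X[k].max().round(1),'zmax',Z[k].max().round(4),np.percentile(Z[k],80).round(4),'Y',Y[k].min().round(),Y[k].max().round())
    cv2.imwrite(f'pics/k_{n}{int(z*1000)}.png',cv2.resize(a['image'][190:310,175:325] if n=='scene' else a['image'][190:270,350:470],None,fx=5,fy=5))
E
python3 d.py "(.4559,-.115,.201)"; python3 mk.py .093
```

```text
t 27.8 tcp [ 0.4547 -0.1146  0.2682] F [-0.6  0.2  0.1] gap 0.167 q [-0.49  0.56  1.93  0.01  0.67 -0.4 ] tooly deg -5.2 tz [-0.014  0.013 -1.   ]
(.4559,-.115,.201) [-1.1  2.2 67.2]
scene -70 25 X -8.3 5.4 zmax 0.1026 0.1015 Y -67.0 -60.0
scene -60 34 X -9.3 6.1 zmax 0.1034 0.1019 Y -59.0 -50.0
scene -50 31 X -9.6 5.5 zmax 0.1025 0.1012 Y -50.0 -40.0
scene -40 30 X -9.9 5.2 zmax 0.1052 0.1016 Y -39.0 -30.0
scene -30 32 X -8.1 4.7 zmax 0.103 0.1017 Y -30.0 -20.0
scene -20 30 X -9.9 5.3 zmax 0.1033 0.1018 Y -20.0 -10.0
scene -10 13 X -14.1 11.0 zmax 0.1118 0.1085 Y -10.0 -6.0
scene 20 18 X -8.7 6.5 zmax 0.1062 0.1028 Y 22.0 30.0
scene 30 30 X -10.0 5.9 zmax 0.1051 0.103 Y 30.0 40.0
scene 40 30 X -10.2 5.7 zmax 0.1054 0.103 Y 40.0 50.0
scene 50 29 X -9.5 6.2 zmax 0.1062 0.1034 Y 50.0 60.0
scene 60 25 X -9.8 5.9 zmax 0.1041 0.1017 Y 60.0 68.0
top 10 25 X -15.8 9.8 zmax 0.1037 0.1018 Y 13.0 19.0
top 20 30 X -10.2 6.0 zmax 0.1067 0.1042 Y 21.0 30.0
top 30 33 X -10.7 5.9 zmax 0.1065 0.1032 Y 31.0 40.0
top 40 32 X -9.2 5.4 zmax 0.1063 0.1023 Y 40.0 50.0
top 50 28 X -9.8 4.5 zmax 0.1066 0.103 Y 51.0 60.0
top 60 38 X -10.6 6.1 zmax 0.1068 0.1022 Y 60.0 69.0
```

View pics/k_scene93.png

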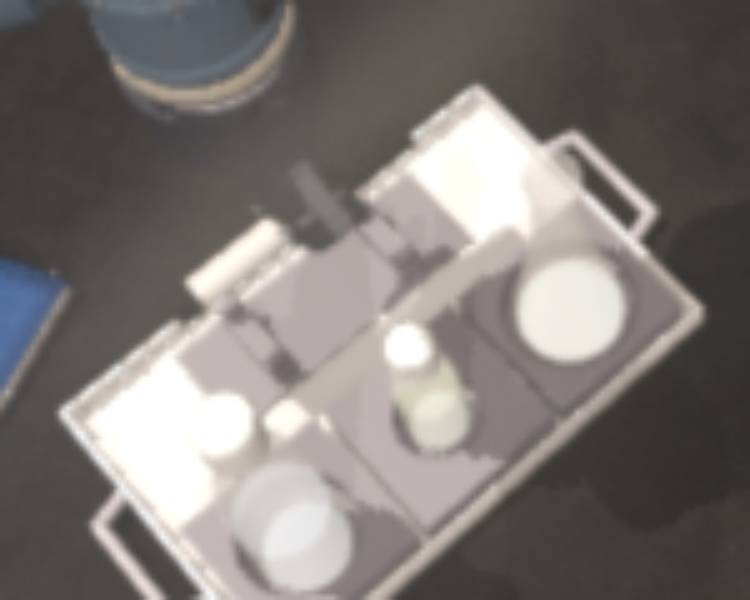

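Emit:
{"name": "servo_tool", "arguments": {"rows": [[[-0.5,2.2,10],0,-0.9],[[-0.5,2.2,25],0,-0.9],[[-0.5,2.2,38],0,-0.9],[[-0.5,2.2,45],0,-0.9],[[-0.5,2.2,45],0,-0.9]]}}

```text
t: 28.4
tcp_pos: [0.4568, -0.1151, 0.2242]
tool_rot: [0.739, 0.674, -0.0, -0.008]
force: [0.2, -0.9, -0.8]
finger_gap: 0.165
```

```bash
python3 d.py "(.4567,-.115,.202)"; python3 mk.py .047 | grep scene
```

```text
t 28.4 tcp [ 0.4568 -0.1151  0.2242] F [ 0.2 -0.9 -0.8] gap 0.165 q [-0.49  0.65  1.95  0.01  0.55 -0.4 ] tooly deg -5.2 tz [-0.011  0.011 -1.   ]
(.4567,-.115,.202) [-0.2  0.1 22.2]
scene -70 26 X -8.6 7.9 zmax 0.0597 0.0578 Y -68.0 -60.0
scene -60 31 X -6.9 7.9 zmax 0.0605 0.0581 Y -60.0 -50.0
scene -50 29 X -6.4 7.8 zmax 0.06 0.0577 Y -50.0 -40.0
scene -40 29 X -6.1 6.9 zmax 0.0584 0.0568 Y -40.0 -30.0
scene -30 29 X -7.2 7.9 zmax 0.06 0.0581 Y -29.0 -20.0
scene -20 27 X -6.8 8.5 zmax 0.0593 0.0573 Y -20.0 -10.0
scene -10 11 X -11.3 13.3 zmax 0.0658 0.0605 Y -10.0 -7.0
scene 20 21 X -4.5 8.4 zmax 0.0601 0.0586 Y 20.0 30.0
scene 30 27 X -6.2 8.5 zmax 0.0613 0.0583 Y 30.0 40.0
scene 40 28 X -6.2 7.8 zmax 0.0617 0.059 Y 40.0 49.0
scene 50 29 X -6.6 9.4 zmax 0.0605 0.0583 Y 50.0 59.0
scene 60 22 X -7.3 8.1 zmax 0.0601 0.058 Y 60.0 68.0
```

Centred between the prongs; lower on.

Emit:
{"name": "servo_tool", "arguments": {"rows": [[[0,0,6],0,-0.9],[[0,0,12],0,-0.9],[[0,0,17],0,-0.9],[[0,0,20],0,-0.9],[[0,0,22],0,-0.9],[[0,0,23],0,-0.9],[[0,0,23],0,-0.9]]}}

```text
t: 29.2
tcp_pos: [0.4568, -0.1149, 0.2018]
tool_rot: [0.739, 0.674, -0.0, -0.007]
force: [-0.2, -0.1, -0.2]
finger_gap: 0.165
```

Emit:
{"name": "servo_tool", "arguments": {"rows": [[[0,0,1],0,-0.9],[[0,0,1.5],0,-0.9],[[0,0,1.5],0,-0.9]]}}

```text
t: 29.5
tcp_pos: [0.4568, -0.1149, 0.201]
tool_rot: [0.739, 0.674, 0.0, -0.007]
force: [-0.7, -0.1, 6.0]
finger_gap: 0.169
```

Seated on the forks. Release and withdraw straight up.

Emit:
{"name": "servo_tool", "arguments": {"rows": [[[0,0,0],0,-0.6],[[0,0,0],0,-0.4],[[0,0,0],0,-0.2],[[0,0,0],0,-0.1],[[0,0,0],0,-0.1],[[0,0,-15],0,-0.1],[[0,0,-40],0,-0.1],[[0,0,-80],0,-0.1]]}}

```text
t: 30.3
tcp_pos: [0.4569, -0.1155, 0.2802]
tool_rot: [0.739, 0.674, -0.001, -0.009]
force: [0.2, -0.3, 0.1]
finger_gap: 0.45
```

Emit:
{"name": "servo_tool", "arguments": {"rows": [[[0,0,-45],0,0],[[0,0,-90],0,0],[[0,0,-130],0,0],[[40,0,-140],0,0],[[85,0,-140],0,0],[[130,0,-140],0,0],[[175,0,-140],0,0],[[220,0,-140],0,0]]}}

```text
t: 31.1
tcp_pos: [0.4785, 0.1035, 0.4227]
tool_rot: [0.739, 0.674, -0.001, -0.009]
force: [0.6, 1.0, -0.7]
finger_gap: 0.502
```

Emit:
{"name": "servo_tool", "arguments": {"rows": [[[30,0,0],0,0],[[30,0,0],0,0],[[30,0,0],0,0],[[30,0,0],0,0]]}}

```text
t: 31.5
tcp_pos: [0.4811, 0.1326, 0.4228]
tool_rot: [0.739, 0.674, -0.001, -0.009]
force: [0.4, -0.3, -0.1]
finger_gap: 0.502
```

```bash
python3 d.py; python3 mk.py .027 |grep scene; python3 tilt.py .5405 -.2065 .05 .10 .0225|grep scene;  python3 tilt.py .548 -.1232 .04 .075 .0155|grep scene
python3 - <<'E'
from h import *
s=snap('top');P=pts(s)
for n,c in dict(vial=(.548,-.1246),bottle=(.542,-.2078),flask=(.5555,-.04),stop=(.5438,.2735)).items():
    Q=P[(np.hypot(P[...,0]-c[0],P[...,1]-c[1])<.02)]; print(n,Q[:,2].max().round(4))
s0=snap('scene');cv2.imwrite('pics/final.png',cv2.resize(s0['image'][80:340,170:430],None,fx=2.3,fy=2.3))
E
```

```text
t 31.5 tcp [0.4811 0.1326 0.4228] F [ 0.4 -0.3 -0.1] gap 0.502 q [0.04 0.34 1.72 0.01 1.1  0.13] tooly deg -5.3 tz [-0.015  0.012 -1.   ]
scene -70 25 X -7.7 8.7 zmax 0.0368 0.0351 Y -68.0 -60.0
scene -60 28 X -6.6 8.2 zmax 0.0379 0.0344 Y -60.0 -51.0
scene -50 39 X -15.5 11.4 zmax 0.0374 0.034 Y -50.0 -40.0
scene -40 35 X -15.9 15.0 zmax 0.0376 0.034 Y -40.0 -30.0
scene -30 27 X -6.1 8.1 zmax 0.0353 0.0348 Y -30.0 -20.0
scene -20 28 X -5.9 9.7 zmax 0.0385 0.0345 Y -20.0 -10.0
scene -10 27 X -6.4 9.1 zmax 0.0361 0.0346 Y -9.0 -0.0
scene 0 26 X -7.9 8.7 zmax 0.0374 0.0351 Y 1.0 10.0
scene 10 26 X -5.0 8.5 zmax 0.0387 0.0343 Y 10.0 20.0
scene 20 28 X -7.5 8.6 zmax 0.0389 0.0354 Y 20.0 30.0
scene 30 41 X -15.9 14.1 zmax 0.0378 0.0352 Y 30.0 40.0
scene 40 34 X -15.5 9.6 zmax 0.0393 0.0359 Y 40.0 50.0
scene 50 26 X -6.1 8.4 zmax 0.0372 0.0345 Y 51.0 60.0
scene 60 19 X -3.6 9.7 zmax 0.0386 0.0361 Y 60.0 67.0
scene 0.05 51 [ 0.5427 -0.2082] 0.0004
scene 0.067 48 [ 0.5423 -0.2083] 0.0004
scene 0.083 58 [ 0.5418 -0.2082] 0.0005
scene 0.1 71 [ 0.541  -0.2083] 0.0007
scene 0.04 25 [ 0.5469 -0.1241] 0.0005
scene 0.052 16 [ 0.5468 -0.1243] 0.0004
scene 0.063 22 [ 0.5472 -0.1246] 0.0005
scene 0.075 31 [ 0.5472 -0.1247] 0.0005
vial 0.1255
bottle 0.1873
flask 0.1688
stop 0.1892
```

View pics/final.png

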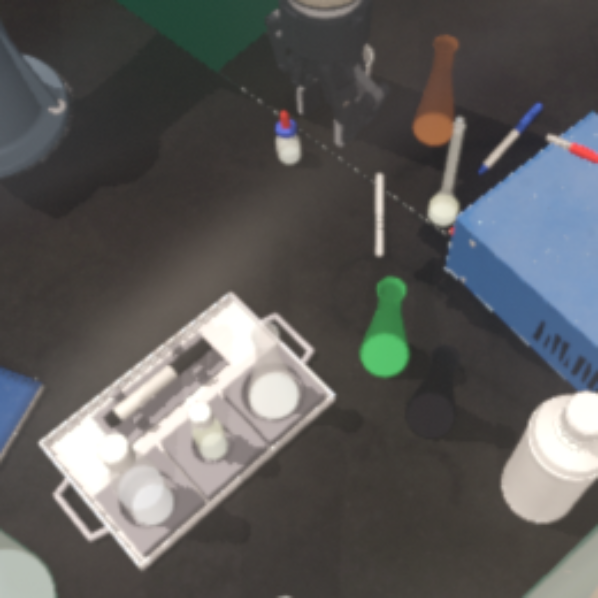

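```bash
python3 -c "
from station import sign_off
print(sign_off())"
```

```text
the job is handed in; nothing more can be done
None
```

The caddy is packed and the job handed in at about 31.5 s of the 128 s allowed. The order was vial, bottle, flask, marker.

**Final positions:** In the last pictures the vial, bottle and conical flask stand in the small, medium and large wells. Each touched the floor at the expected height, and each top is within about 4 mm of where it should be. The marker lies level between the prongs of both forks, centred to about 1 mm. The ball pen and the stoppered flask were not touched and look unmoved.

**What went wrong or disagreed:**
- **Vial:** It hung about 2–3° tilted in the grip and its first lowering landed on the well's rim at about 17 N. I lifted it, shifted it about 6 mm and seated it cleanly. It then measured upright.
- **Bottle:** The depth fit shows its axis leaning about 2°. It measured 1–1.5° in the gripper too, so I put it down mainly to measurement bias, and left it.

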